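# Unlock the blade chest and present the padlock

### The arm

A 6-joint arm with a two-finger parallel gripper is mounted at the origin on the work surface; the furniture and walls round the work are solid. World frame = base frame: x ahead of the robot, y to its left, z up, the work surface at z = 0. Lengths are in m, angles in rad, forces in N, time in s.
With the tool pointing down it reaches from about 0.325 to 0.925 m from the base axis. Payload 3.1 kg.
Tool frame: the origin (TCP) lies on the front face of the gripper's body, between the roots of the fingers; the fingertips stand 73 mm ahead of it and the grasp point (between the pads) lies 54 mm ahead of it; z points along the fingers, y is the line along which they close (so a half turn about z gives the same grasp; the last joint's range is limited). The gripper opens to 85 mm and grips with 20 to 120 N. Pads are 22 mm wide; open, the fingers measure 114 mm over their backs; the gripper's body (76 mm by 85 mm) begins 54 mm behind the grasp point. The pads swing forward as they close: fully open they stand 13 mm farther back than shut.
Start: joints at [1.131, 0.217, 1.613, -0, 1.311, -0.112], TCP at [0.201, 0.592, 0.304] pointing down, gripper open.
Joint ranges: [-2.75, 2.75], [-0.78, 2.1], [0.31, 2.55], [-1.13, 4.27], [0.13, 2.63], [-2.58, 2.58]. Speed limits (rad/s): [2.79, 2.79, 3.14, 3.14, 3.14, 3.14].

### API

Orientations are given as a unit quaternion [x, y, z, w].
In Python, from plant import robot gives the robot as it stands.
- The arm moves only by the shell command python3 -m pendant 'ROWS'. ROWS is a JSON object whose one key "motion" holds a list of rows, each an object of numbers: "ax", "ay", "az": the turn, a rotation vector about the tool's x, y, z in degrees; "dx", "dy", "dz": the shift along the tool's x, y, z in mm; "fingers": the opening, from -1 (shut) to 1 (fully open). A call has 1 to 8 rows; each row shifts and turns the commanded pose from where the row before left it, along the tool's axes as they then stand; what a row does not reach is not made up. A row lasts 1/10 s, in which the tool goes at most 50 mm and 8.59 degrees, less where a joint would pass 70% of its speed; a pose out of reach is approached as far as the arm can. A call is refused whole if a number of a shift passes 50 or a number of a turn 8.59, either way. A call with a gripper value outside its range is refused whole. The fingers move at their own pace and stop on an object; the grip force is fixed at half the most. Time passes only in rows, so rows that do not move let the fingers close. It gives the time, the measured TCP pose, the force, the opening and the grip force at its end, in the units of the state.
- robot.observe(): the state, without advancing time (a new reading comes with each control period).
- robot.get_image(name): name is "side" or "top"; returns the picture (400x640x3 uint8, blue, green, red); there is no depth.
- robot.camera_model(name): a dict with "camera_matrix" (3x3 intrinsics, pixels), "k1" (the pictures are not rectified: a ray, as slopes to the right and down, at radius r is drawn at 1 + k1 r^2 times it, then the intrinsics apply), "origin" and "rotation" of the camera in the world. Camera axes: x right, y down, z forward; pixel columns grow to the right and rows downward; lengths in m; the calibration is good to about 2 mm. A picture is of the moment at which its call begins. camera_model takes no time and is no camera call.
- robot.close_job(): hands the job in; it is judged then, once.
The state is a dict: "clock": time; "qpos": joint angles; "qvel": joint speeds; "effort": joint torques, N m; "eef_pos": TCP position; "tool_rot": TCP orientation; "force": force on the tool from outside, world axes, zero at the start; "wrist_torque": the same for the moment, N m; "grip_width": opening from 0.0 (shut) to 1.0 (fully open); "grip_force": force on a finger pad.
Only numpy, scipy, OpenCV 4.12 (cv2) and the standard library are available. Lean on these libraries where they do the work, as an engineer would, in place of code of your own. Each camera call takes 0.05 s, during which the arm holds its last target. There are 200 camera calls.

### The job

First put the red thread spool that stands on the blue chest back into the pale round pot, lowering it gently right to the bottom rather than dropping it. Then turn the padlock's dial click by click until its white pointer meets the red mark, draw the straight shackle bar all the way out by its round knob, lift the padlock straight up off the hasp and finish holding it level and still in the gripper, open, at least 12 cm above the hasp. Leave the pot and the small things round about where they are.

Things in the scene. Friction and masses are not known exactly. Their poses are not given: they have to be found in the camera images.
- chest: Fixed blue steel blade chest, 200 (x) x 260 (y) x 70 mm high, standing end-on to the robot. Origin: centre of its underside. Its top is a fixed deck, 70 mm above the origin, on its -x side and the lid, which stays shut, on its +x side. A steel hasp strap (60 mm wide, 4 mm thick) lies from the lid over the deck, and a round-bar staple stands up through it.
- hasp_seat (a point): Point on the strap's top face (74 mm above the chest's underside) at the middle of the staple's foot; the padlock's origin sits here while it is on the hasp. Axes as the chest. The staple is 32 mm wide (x), 8 mm thick (y) and stands 28 mm above this point.
- lock: Loose block padlock, about 0.6 kg: dark steel case, brass band, 54 (x) x 100 (y) x 48 mm high. Origin: centre of its underside, z up; pull knob at its -y end (towards the robot), dial on the middle of its top. A 12 mm wide notch below, open along x, straddles the staple with 2 mm play; the shackle bar runs along y through both and holds it down until drawn. Grip its 54 mm sides high up.
- dial (a joint): Dial angle, rad, positive anticlockwise from above. 0: its white pointer meets the red mark on the case top (-y side, by the pull knob); only there can the bar be drawn. Starts 2 to 5 clicks away at positive values (1 to 2.7), so turn it clockwise. Clicks each 30 degrees (0.524): a sprung pawl resists with up to about 0.1 N m, then pulls it into the next click. Stops at -3.2 and 3.2.
- dial_grip (a point): On the dial's axis at half its grip height, 58 mm above the lock's origin. The dial is a knurled black round knob, 44 mm across, 2 to 18 mm above the case top (this point: 10 mm). Turns with the dial.
- shackle (a joint): How far the shackle bar is drawn out, m: 0 = locked, 0.033 = out against its stop, clear of the notch and the staple. Slides along the lock's -y. About 3 N of friction, no spring: it stays where it is left. With the dial off its mark it stops after about 1 mm.
- shackle_knob (a point): Centre of the steel pull knob on the end of the shackle bar: round, 22 mm across, 24 mm long along the lock's y, 12 mm above the strap's top, 16 mm above the deck. When locked, 6 mm of 12 mm bar shows between it and the case. Moves with the bar.
- spool: Loose spool of red thread with black ends, upright, 43 mm across and 58 mm high. Origin: centre of its underside. Stands on the chest's deck just beyond the pull knob, in the way of the shackle bar.
- pot: Loose round pale (cream-white) pot with a dark rim, about 0.5 kg, 114 mm across and 86 mm high outside, 103 mm across inside, inner floor 4 mm above its origin (centre of its underside). Stands on the table, empty.
- blade_box: Bystander: small dark blue and yellow box, 22 x 70 x 18 mm, lying on the chest's lid. Origin: centre of its underside.
- marker: Bystander: grey and blue marker pen, 131 mm long, lying on the table. Origin: centre of its underside.
- needle_box: Bystander: small white and green card box, 55 x 90 x 26 mm, on the table. Origin: centre of its underside.
- tape_measure: Bystander: yellow and black tape measure, 34 x 72 x 64 mm, on the table. Origin: centre of its underside.
There are look-alikes about, which are no part of the job. Leave any turquoise look-alike of the spool alone. There is more than one size of the pot; the job needs the larger.

How it is judged:
By the outcome, as a careful person would: the job done as asked, in the order asked, and still so for the second after the job is handed in, while the arm keeps its last pose, push and grip.
It also fails if it takes over 72 s, if anything falls off the work surface, if the arm or the gripper's body presses on something with over 40 N, if the wrist force passes 120 N, or if a joint passes its speed limit or range.

## Working session

There is one attempt and no reset: what is moved stays moved. The work goes in short steps, Python scripts to look and compute and a shell command to move; the robot and the scene stay as the last step left them, time stands still between calls to the robot, and variables do not carry over. Pictures are saved under pics/ and viewed, at most 10 in all, crops included, and the job is handed in when it is done.

```bash
mkdir -p pics; cat > h.py <<'E'
import numpy as np, cv2
from scipy.spatial.transform import Rotation as R
from plant import robot
def snap(name,out):
    im=np.array(robot.get_image(name)); cv2.imwrite('pics/'+out,im); return im
def ray(name,u,v):
    m=robot.camera_model(name);K=np.array(m["camera_matrix"]);
    p=np.array([(u-K[0,2])/K[0,0],(v-K[1,2])/K[1,1]]);q=p.copy()
    for _ in range(30): q=p/(1+m["k1"]*(q@q))
    return np.array(m["origin"]),np.array(m["rotation"])@np.array([q[0],q[1],1])
def at_z(name,u,v,z):
    o,d=ray(name,u,v); return o+d*(z-o[2])/d[2]
def tri(a,b):
    (o1,d1),(o2,d2)=ray("top",*a),ray("side",*b)
    s=np.linalg.lstsq(np.c_[d1,-d2],o2-o1,rcond=None)[0]
    p,q=o1+s[0]*d1,o2+s[1]*d2; return (p+q)/2,np.linalg.norm(p-q)
def proj(name,P):
    m=robot.camera_model(name);K=np.array(m["camera_matrix"])
    c=np.array(m["rotation"]).T@(np.array(P)-m["origin"]);q=c[:2]/c[2];q=q*(1+m["k1"]*(q@q))
    return K[:2,:2]@q+K[:2,2]
def state():
    s=robot.observe();print({k:np.round(s[k],4).tolist() for k in s if k in("clock","qpos","eef_pos","tool_rot","force","grip_width","grip_force")})
    print(R.from_quat(s["tool_rot"]).as_matrix().round(3).tolist())
E
python3 - <<'E'
from h import *
a=snap("top","t0.png");b=snap("side","s0.png");state()
for n in("top","side"):
    m=robot.camera_model(n);print(n,{k:np.round(m[k],3).tolist() for k in m})
E
```

```text
{'clock': 0.1, 'qpos': [1.1308, 0.2177, 1.6148, 0.0, 1.3113, -0.1122], 'eef_pos': [0.201, 0.5912, 0.3027], 'tool_rot': [0.1632, 0.9866, -0.0011, -0.0003], 'force': [-0.423, 0.0291, -0.598], 'grip_force': 0.0, 'grip_width': 1.0004}
[[-0.947, 0.322, -0.001], [0.322, 0.947, -0.002], [0.0, -0.002, -1.0]]
top {'camera_matrix': [[509.869, 0.0, 318.77], [0.0, 509.869, 207.365], [0.0, 0.0, 1.0]], 'k1': -0.073, 'origin': [0.381, -0.092, 1.347], 'rotation': [-0.699, 0.713, -0.036, 0.037]}
side {'camera_matrix': [[415.626, 0.0, 320.569], [0.0, 415.626, 200.411], [0.0, 0.0, 1.0]], 'k1': 0.001, 'origin': [0.469, 0.715, 0.904], 'rotation': [-0.021, 0.923, -0.384, 0.009]}
```

View pics/t0.png

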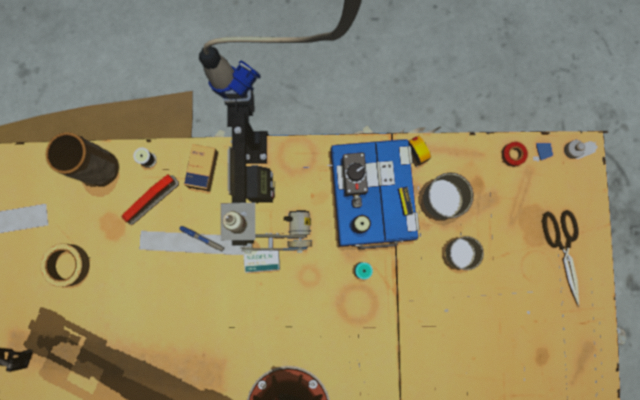

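View pics/s0.png

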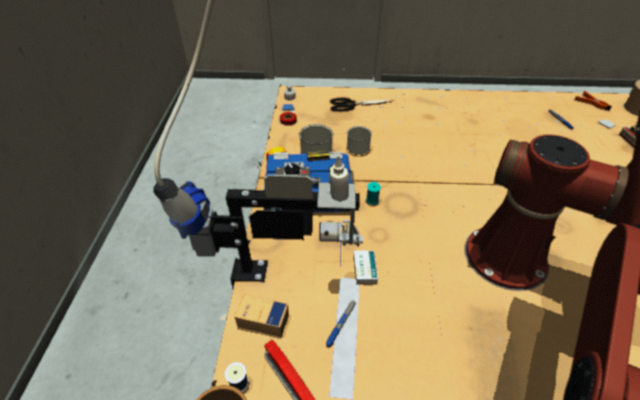

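The top view has the robot base at (288,390) and the chest at (375,195), with the padlock at (355,172). The spool on the deck is at (361,224). The pots are at (447,198), the larger, and (462,253), the smaller. A fixed stand is to the left at (250,180). The side view of the lock is mostly blocked by that stand.

Things that could be mistaken for the targets:
- **Spool:** the one on the deck at (361,224), the turquoise one at (363,270), the white one at (143,157) and the red ring at (515,153).
- **Pot:** (447,198) and (462,253).

I'm taking the deck spool and the larger pot, and will check them in a close crop.

```bash
sed -i 's/np.array(m\["rotation"\])/RM(m)/g' h.py; cat >> h.py <<'E'
def RM(m):
    r=np.array(m["rotation"]); return r if r.shape==(3,3) else R.from_quat(r).as_matrix()
E
python3 - <<'E'
from h import *
a=cv2.imread("pics/t0.png");b=cv2.imread("pics/s0.png")
c=cv2.resize(a[135:285,325:485],None,fx=4,fy=4,interpolation=cv2.INTER_CUBIC)
cv2.imwrite("pics/t0c.png",c)
cv2.imwrite("pics/s0c.png",cv2.resize(b[110:260,225:395],None,fx=4,fy=4,interpolation=cv2.INTER_CUBIC))
print(RM(robot.camera_model("top")).round(3).tolist(),RM(robot.camera_model("side")).round(3).tolist())
E
```

```text
[[-0.02, -0.994, 0.103], [-1.0, 0.02, 0.001], [-0.003, -0.103, -0.995]] [[-0.999, -0.032, 0.033], [-0.046, 0.704, -0.708], [-0.001, -0.709, -0.705]]
```

View pics/t0c.png

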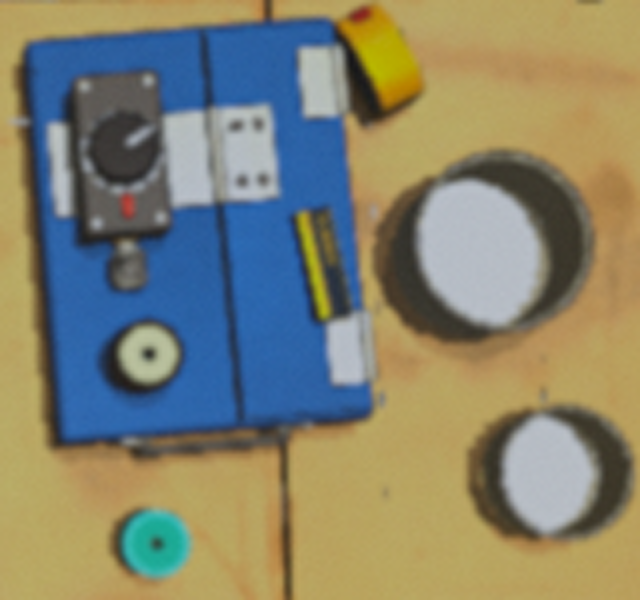

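View pics/s0c.png

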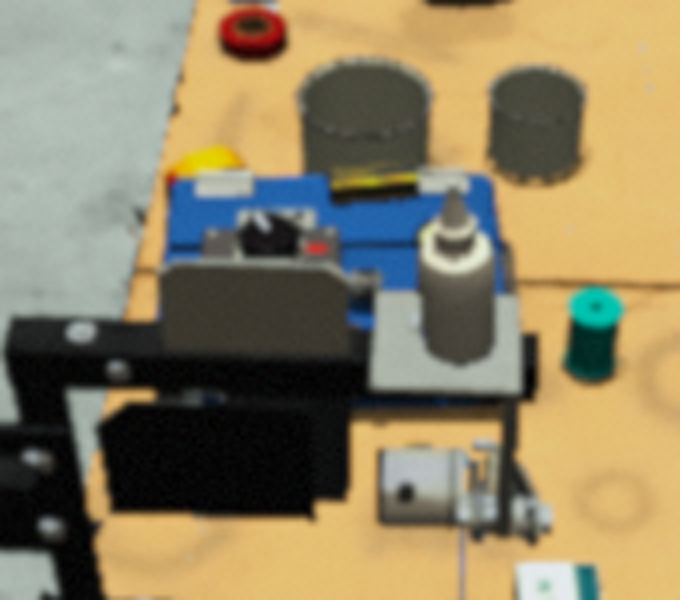

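The crops settle it. The deck spool has its cream top at top px (362,223) and lies beyond the knob at (357,201). The turquoise look-alike is on the table at (363,270). The larger pot has its rim at about (451,196). The dial pointer points up-right at (364,166) and the red mark is at (357,186), so the dial is about 120° off, or 4 clicks. The stand in front of the side camera carries a bottle on a shelf.

```bash
python3 - <<'E'
from h import *
T=lambda x,y:((x+.5)/4-.5+325,(y+.5)/4-.5+135)
S=lambda x,y:((x+.5)/4-.5+225,(y+.5)/4-.5+110)
f=lambda n,p,z:print(n,at_z("top",*T(*p),z)[:2].round(4))
for p in[(27,43),(335,20),(372,415),(60,443)]:f("chest",p,.07)
for p in[(75,78),(157,70),(168,232),(85,242)]:f("lock",p,.122)
f("dial",(123,147),.140);f("pointer tip",(155,125),.14);f("mark",(127,207),.122);f("knob",(127,266),.097)
f("spool",(149,354),.128);f("spoolL",(115,354),.128);f("spoolR",(183,354),.128)
for p in[(412,240),(592,240),(505,151),(505,337)]:f("pot rim",p,.086)
f("blade",(325,265),.088)
print("bottle tip",tri((233,218),S(455,190)))
print("bottle plate corners",tri((254,240),S(521,390)),tri((221,240),S(370,388)))
print("beam end",tri((240,90),(230,192)),"cable/lamp",tri((209,55),(165,187)))
print("plate grey box top", [at_z("side",*S(*p),.2).round(3).tolist() for p in[(165,265),(345,275)]])
E
```

```text
chest [ 0.6716 -0.126 ]
chest [ 0.6829 -0.3236]
chest [ 0.4299 -0.337 ]
chest [ 0.4166 -0.1409]
lock [ 0.6373 -0.1534]
lock [ 0.6413 -0.2037]
lock [ 0.5413 -0.2074]
lock [ 0.5362 -0.1569]
dial [ 0.5909 -0.1803]
pointer tip [ 0.6039 -0.1999]
mark [ 0.5571 -0.183 ]
knob [ 0.524  -0.1838]
spool [ 0.4671 -0.1933]
spoolL [ 0.4675 -0.1729]
spoolR [ 0.4667 -0.2137]
pot rim [ 0.538  -0.3634]
pot rim [ 0.5358 -0.4771]
pot rim [ 0.5932 -0.4247]
pot rim [ 0.476  -0.4191]
blade [ 0.5231 -0.3078]
bottle tip (array([0.46366458, 0.07179354, 0.38663843]), np.float64(0.0005007027529047699))
bottle plate corners (array([0.42485963, 0.05302344, 0.22828497]), np.float64(0.005526081045354436)) (array([0.46539121, 0.11482827, 0.28774201]), np.float64(0.07789721648071116))
beam end (array([0.72035892, 0.07164778, 0.28947895]), np.float64(0.05131287527472718)) cable/lamp (array([0.80445063, 0.12887363, 0.34513214]), np.float64(0.0011161666039094193))
plate grey box top [[0.646, -0.076, 0.2], [0.53, -0.071, 0.2]]
```

The measured sizes agree with those given: chest 198 x 255 mm, lock 50 x 100 mm and pot rim about 115 mm. The lock's y axis lies along world +x, with a yaw of about 3°. I'll raise the tool, turn it to that yaw, and cross above the stand, whose bottle tip is at z 0.387.

```bash
python3 -m pendant '{"motion":[{"dz":-50,"az":-7.3},{"dz":-50,"az":-7.3},{"dz":-50,"az":-7.2},{"dz":-50},{"dz":-20},{"dz":0}]}'
python3 -m pendant '{"motion":[{"dx":-12.5,"dy":-44.3},{"dx":-12.5,"dy":-44.3},{"dx":-12.5,"dy":-44.3},{"dx":-12.5,"dy":-44.3},{"dx":-12.5,"dy":-44.3},{"dx":-12.5,"dy":-44.3},{"dx":0}]}'; python3 -c "
from h import *;state()"
```

```text
{'clock': 0.1, 'qpos': [1.1308, 0.2177, 1.6148, 0.0, 1.3113, -0.1122], 'eef_pos': [0.201, 0.5912, 0.3027], 'tool_rot': [0.1632, 0.9866, -0.0011, -0.0003], 'force': [-0.423, 0.0291, -0.598], 'grip_force': 0.0, 'grip_width': 1.0004}
[[-0.947, 0.322, -0.001], [0.322, 0.947, -0.002], [0.0, -0.002, -1.0]]schema error: expected keys ax, ay, az, dx, dy, dz, fingers
schema error: expected keys ax, ay, az, dx, dy, dz, fingers
```

```bash
python3 -m pendant '{"motion":[{"ax":0,"ay":0,"az":-7.3,"dx":0,"dy":0,"dz":-50,"fingers":1},{"ax":0,"ay":0,"az":-7.3,"dx":0,"dy":0,"dz":-50,"fingers":1},{"ax":0,"ay":0,"az":-7.2,"dx":0,"dy":0,"dz":-50,"fingers":1},{"ax":0,"ay":0,"az":0,"dx":0,"dy":0,"dz":-50,"fingers":1},{"ax":0,"ay":0,"az":0,"dx":0,"dy":0,"dz":-20,"fingers":1},{"ax":0,"ay":0,"az":0,"dx":0,"dy":0,"dz":0,"fingers":1}]}' && python3 -m pendant '{"motion":[{"ax":0,"ay":0,"az":0,"dx":-12.5,"dy":-44.3,"dz":0,"fingers":1},{"ax":0,"ay":0,"az":0,"dx":-12.5,"dy":-44.3,"dz":0,"fingers":1},{"ax":0,"ay":0,"az":0,"dx":-12.5,"dy":-44.3,"dz":0,"fingers":1},{"ax":0,"ay":0,"az":0,"dx":-12.5,"dy":-44.3,"dz":0,"fingers":1},{"ax":0,"ay":0,"az":0,"dx":-12.5,"dy":-44.3,"dz":0,"fingers":1},{"ax":0,"ay":0,"az":0,"dx":-12.5,"dy":-44.3,"dz":0,"fingers":1},{"ax":0,"ay":0,"az":0,"dx":0,"dy":0,"dz":0,"fingers":1}]}'; python3 -c "
from h import *;state()"
```

```text
clock: 0.7
eef_pos: [0.2015, 0.5923, 0.5295]
tool_rot: [-0.026, 1.0, 0.004, 0.002]
force: [-0.3, 0.3, 0.2]
grip_width: 1.0
grip_force: 0.0
clock: 1.4
eef_pos: [0.2911, 0.3263, 0.5216]
tool_rot: [-0.023, 1.0, -0.002, -0.001]
force: [-0.3, 0.1, 0.6]
grip_width: 1.002
grip_force: 0.0
{'clock': 1.4, 'qpos': [0.6828, -0.2854, 1.7055, -0.0022, 1.7251, -0.9344], 'eef_pos': [0.2911, 0.3263, 0.5216], 'tool_rot': [-0.023, 0.9997, -0.002, -0.0008], 'force': [-0.3482, 0.1367, 0.5982], 'grip_force': 0.0, 'grip_width': 1.0022}
[[-0.999, -0.046, -0.001], [-0.046, 0.999, -0.004], [0.002, -0.004, -1.0]]
```

```bash
cat >> h.py <<'E'
def togo(x,y,z):
    s=robot.observe();M=R.from_quat(s["tool_rot"]).as_matrix();print("to go tool mm",(1000*M.T@(np.array([x,y,z])-s["eef_pos"])).round(1),"yaw tool x",np.degrees(np.arctan2(M[1,0],M[0,0])).round(1))
E
python3 -m pendant '{"motion":[{"ax":0,"ay":0,"az":0,"dx":-12.5,"dy":-44.3,"dz":0,"fingers":1},{"ax":0,"ay":0,"az":0,"dx":-12.5,"dy":-44.3,"dz":0,"fingers":1},{"ax":0,"ay":0,"az":0,"dx":-12.5,"dy":-44.3,"dz":0,"fingers":1},{"ax":0,"ay":0,"az":0,"dx":-12.5,"dy":-44.3,"dz":0,"fingers":1},{"ax":0,"ay":0,"az":0,"dx":-12.5,"dy":-44.3,"dz":0,"fingers":1},{"ax":0,"ay":0,"az":0,"dx":-12.5,"dy":-44.3,"dz":0,"fingers":1}]}' && python3 -m pendant '{"motion":[{"ax":0,"ay":0,"az":0,"dx":-12.5,"dy":-44.3,"dz":0,"fingers":1},{"ax":0,"ay":0,"az":0,"dx":-12.5,"dy":-44.3,"dz":0,"fingers":1},{"ax":0,"ay":0,"az":0,"dx":-12.5,"dy":-44.3,"dz":0,"fingers":1},{"ax":0,"ay":0,"az":0,"dx":-12.5,"dy":-44.3,"dz":0,"fingers":1},{"ax":0,"ay":0,"az":0,"dx":-12.5,"dy":-44.3,"dz":0,"fingers":1},{"ax":0,"ay":0,"az":0,"dx":-12.5,"dy":-44.3,"dz":0,"fingers":1},{"ax":0,"ay":0,"az":0,"dx":0,"dy":0,"dz":50,"fingers":1},{"ax":0,"ay":0,"az":0,"dx":0,"dy":0,"dz":50,"fingers":1}]}' && python3 -m pendant '{"motion":[{"ax":0,"ay":0,"az":0,"dx":0,"dy":0,"dz":50,"fingers":1},{"ax":0,"ay":0,"az":0,"dx":0,"dy":0,"dz":50,"fingers":1},{"ax":0,"ay":0,"az":0,"dx":0,"dy":0,"dz":0,"fingers":1},{"ax":0,"ay":0,"az":0,"dx":0,"dy":0,"dz":0,"fingers":1}]}'; python3 -c "
from h import *;state();togo(.467,-.1933,.166);snap('side','s1.png')"
```

```text
clock: 2.0
eef_pos: [0.3792, 0.0677, 0.5218]
tool_rot: [-0.027, 1.0, 0.0, -0.001]
force: [0.9, -0.1, -0.5]
grip_width: 0.996
grip_force: 0.0
clock: 2.8
eef_pos: [0.4689, -0.1938, 0.4218]
tool_rot: [-0.025, 1.0, 0.0, 0.0]
force: [0.9, -0.6, -1.2]
grip_width: 0.999
grip_force: 0.0
clock: 3.2
eef_pos: [0.4674, -0.1917, 0.3222]
tool_rot: [-0.027, 1.0, 0.001, -0.002]
force: [-0.7, 0.1, 0.1]
grip_width: 0.998
grip_force: 0.0
{'clock': 3.2, 'qpos': [-0.5284, -0.055, 1.8695, 0.0003, 1.3318, -2.1525], 'eef_pos': [0.4674, -0.1917, 0.3222], 'tool_rot': [-0.0266, 0.9996, 0.0014, -0.0019], 'force': [-0.7147, 0.0554, 0.132], 'grip_force': 0.0, 'grip_width': 0.998}
[[-0.999, -0.053, -0.004], [-0.053, 0.999, 0.003], [0.004, 0.003, -1.0]]
to go tool mm [-1.000e-01 -2.000e+00  1.562e+02] yaw tool x -176.9
```

```bash
python3 -m pendant '{"motion":[{"ax":0,"ay":0,"az":0,"dx":0,"dy":-1,"dz":50,"fingers":1},{"ax":0,"ay":0,"az":0,"dx":0,"dy":0,"dz":50,"fingers":1},{"ax":0,"ay":0,"az":0,"dx":0,"dy":0,"dz":36,"fingers":1},{"ax":0,"ay":0,"az":0,"dx":0,"dy":0,"dz":20,"fingers":1},{"ax":0,"ay":0,"az":0,"dx":0,"dy":0,"dz":0,"fingers":1},{"ax":0,"ay":0,"az":0,"dx":0,"dy":0,"dz":0,"fingers":1}]}' && python3 -m pendant '{"motion":[{"ax":0,"ay":0,"az":0,"dx":0,"dy":0,"dz":0,"fingers":-1},{"ax":0,"ay":0,"az":0,"dx":0,"dy":0,"dz":0,"fingers":-1},{"ax":0,"ay":0,"az":0,"dx":0,"dy":0,"dz":0,"fingers":-1},{"ax":0,"ay":0,"az":0,"dx":0,"dy":0,"dz":0,"fingers":-1},{"ax":0,"ay":0,"az":0,"dx":0,"dy":0,"dz":0,"fingers":-1},{"ax":0,"ay":0,"az":0,"dx":0,"dy":0,"dz":0,"fingers":-1}]}'
```

```text
clock: 3.85
eef_pos: [0.4707, -0.1951, 0.1714]
tool_rot: [-0.026, 1.0, -0.002, 0.003]
force: [-1.0, -0.5, 0.2]
grip_width: 0.996
grip_force: 0.0
clock: 4.45
eef_pos: [0.4693, -0.1945, 0.1699]
tool_rot: [-0.026, 1.0, -0.001, 0.002]
force: [0.4, -1.4, 6.4]
grip_width: 0.481
grip_force: 61.1
```

```bash
python3 -m pendant '{"motion":[{"ax":0,"ay":0,"az":0,"dx":0,"dy":0,"dz":-20,"fingers":-1},{"ax":0,"ay":0,"az":0,"dx":0,"dy":0,"dz":-50,"fingers":-1},{"ax":0,"ay":0,"az":0,"dx":0,"dy":0,"dz":-30,"fingers":-1},{"ax":0,"ay":0,"az":0,"dx":0,"dy":0,"dz":0,"fingers":-1}]}'; python3 -c "
from h import *;state();togo(.5345,-.4205,.27)"
```

```text
clock: 4.85
eef_pos: [0.4706, -0.1953, 0.2739]
tool_rot: [-0.026, 1.0, -0.003, 0.005]
force: [-0.2, 0.3, -0.3]
grip_width: 0.478
grip_force: 60.7
{'clock': 4.85, 'qpos': [-0.5311, -0.0079, 1.9172, 0.0, 1.221, -2.1546], 'eef_pos': [0.4706, -0.1953, 0.2739], 'tool_rot': [-0.0263, 0.9996, -0.003, 0.0048], 'force': [-0.1652, 0.3226, -0.2886], 'grip_force': 60.7101, 'grip_width': 0.478}
[[-0.999, -0.053, 0.01], [-0.053, 0.999, -0.006], [-0.009, -0.006, -1.0]]
to go tool mm [ -51.9 -228.3    5.8] yaw tool x -177.0
```

```bash
python3 -m pendant '{"motion":[{"ax":0,"ay":0,"az":0,"dx":-4.5,"dy":-19,"dz":0,"fingers":-1},{"ax":0,"ay":0,"az":0,"dx":-8.6,"dy":-38,"dz":0,"fingers":-1},{"ax":0,"ay":0,"az":0,"dx":-8.6,"dy":-38,"dz":0,"fingers":-1},{"ax":0,"ay":0,"az":0,"dx":-8.6,"dy":-38,"dz":0,"fingers":-1},{"ax":0,"ay":0,"az":0,"dx":-8.6,"dy":-38,"dz":0,"fingers":-1},{"ax":0,"ay":0,"az":0,"dx":-8.6,"dy":-38,"dz":0,"fingers":-1},{"ax":0,"ay":0,"az":0,"dx":-4.5,"dy":-19,"dz":0,"fingers":-1},{"ax":0,"ay":0,"az":0,"dx":0,"dy":0,"dz":0,"fingers":-1}]}'; python3 -c "
from h import *;a=snap('top','t2.png');b=snap('side','s2.png');state();togo(.5345,-.4205,.104)
c=np.hstack([a[130:280,380:530],b[60:210,255:405]]);cv2.imwrite('pics/c2.png',cv2.resize(c,None,fx=2.6,fy=2.6,interpolation=cv2.INTER_CUBIC))"
```

```text
clock: 5.65
eef_pos: [0.5309, -0.4218, 0.2648]
tool_rot: [-0.025, 1.0, 0.001, -0.001]
force: [0.1, -0.6, -0.7]
grip_width: 0.477
grip_force: 60.7
{'clock': 5.75, 'qpos': [-0.7716, 0.3568, 1.5135, 0.0002, 1.2759, -2.3941], 'eef_pos': [0.5308, -0.4187, 0.2652], 'tool_rot': [-0.0258, 0.9997, 0.0017, -0.0015], 'force': [1.1349, 1.7181, -0.0266], 'grip_force': 60.7391, 'grip_width': 0.477}
[[-0.999, -0.052, -0.003], [-0.052, 0.999, 0.003], [0.003, 0.004, -1.0]]
to go tool mm [ -4.   -2.6 161.2] yaw tool x -177.0
```

View pics/c2.png

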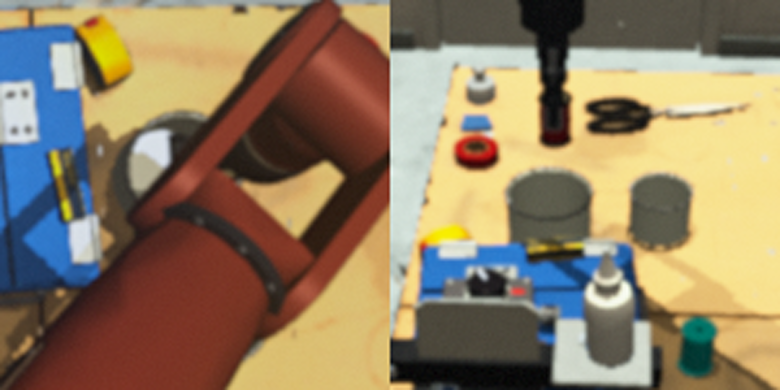

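The spool is red-threaded and hangs upright in the fingers, at (555,118) in the crop. It is over the larger pot, whose rim is at (548,190). I'll lower it now, slowly near the bottom.

```bash
python3 -m pendant '{"motion":[{"ax":0,"ay":0,"az":0,"dx":-4,"dy":-1.5,"dz":0,"fingers":-1},{"ax":0,"ay":0,"az":0,"dx":0,"dy":0,"dz":30,"fingers":-1},{"ax":0,"ay":0,"az":0,"dx":0,"dy":0,"dz":35,"fingers":-1},{"ax":0,"ay":0,"az":0,"dx":0,"dy":0,"dz":35,"fingers":-1},{"ax":0,"ay":0,"az":0,"dx":0,"dy":0,"dz":30,"fingers":-1},{"ax":0,"ay":0,"az":0,"dx":0,"dy":0,"dz":15,"fingers":-1},{"ax":0,"ay":0,"az":0,"dx":0,"dy":0,"dz":7,"fingers":-1},{"ax":0,"ay":0,"az":0,"dx":0,"dy":0,"dz":0,"fingers":-1}]}';python3 -m pendant '{"motion":[{"ax":0,"ay":0,"az":0,"dx":0,"dy":0,"dz":1.5,"fingers":-1},{"ax":0,"ay":0,"az":0,"dx":0,"dy":0,"dz":1.5,"fingers":-1},{"ax":0,"ay":0,"az":0,"dx":0,"dy":0,"dz":0,"fingers":-1}]}'
```

```text
clock: 6.55
eef_pos: [0.536, -0.4193, 0.1156]
tool_rot: [-0.027, 1.0, 0.0, -0.0]
force: [-0.7, 0.0, -0.0]
grip_width: 0.476
grip_force: 60.7
clock: 6.85
eef_pos: [0.5365, -0.4206, 0.1144]
tool_rot: [-0.026, 1.0, -0.001, 0.001]
force: [-0.2, -0.2, -0.2]
grip_width: 0.477
grip_force: 60.7
```

```bash
python3 -m pendant '{"motion":[{"ax":0,"ay":0,"az":0,"dx":0,"dy":0,"dz":2,"fingers":-1},{"ax":0,"ay":0,"az":0,"dx":0,"dy":0,"dz":2,"fingers":-1},{"ax":0,"ay":0,"az":0,"dx":0,"dy":0,"dz":0,"fingers":-1}]}';python3 -m pendant '{"motion":[{"ax":0,"ay":0,"az":0,"dx":0,"dy":0,"dz":1.5,"fingers":-1},{"ax":0,"ay":0,"az":0,"dx":0,"dy":0,"dz":0,"fingers":-1}]}';python3 -m pendant '{"motion":[{"ax":0,"ay":0,"az":0,"dx":0,"dy":0,"dz":1.5,"fingers":-1},{"ax":0,"ay":0,"az":0,"dx":0,"dy":0,"dz":0,"fingers":-1}]}'
```

```text
clock: 7.15
eef_pos: [0.5361, -0.4202, 0.1092]
tool_rot: [-0.026, 1.0, -0.0, 0.0]
force: [0.6, 0.1, 1.0]
grip_width: 0.477
grip_force: 60.7
clock: 7.35
eef_pos: [0.5366, -0.4209, 0.1081]
tool_rot: [-0.026, 1.0, -0.001, 0.001]
force: [1.2, -2.1, 1.7]
grip_width: 0.475
grip_force: 62.3
clock: 7.55
eef_pos: [0.5367, -0.4211, 0.1078]
tool_rot: [-0.026, 1.0, -0.001, 0.001]
force: [-1.1, -0.8, 7.4]
grip_width: 0.48
grip_force: 62.7
```

```bash
python3 -m pendant '{"motion":[{"ax":0,"ay":0,"az":0,"dx":0,"dy":0,"dz":0.7,"fingers":-1},{"ax":0,"ay":0,"az":0,"dx":0,"dy":0,"dz":0,"fingers":-1},{"ax":0,"ay":0,"az":0,"dx":0,"dy":0,"dz":0,"fingers":-1}]}'
```

```text
clock: 7.85
eef_pos: [0.5368, -0.4211, 0.1078]
tool_rot: [-0.026, 1.0, -0.001, 0.001]
force: [-2.3, 1.0, 9.1]
grip_width: 0.477
grip_force: 62.5
```

```bash
python3 -m pendant '{"motion":[{"ax":0,"ay":0,"az":0,"dx":0,"dy":0,"dz":-0.7,"fingers":0.1},{"ax":0,"ay":0,"az":0,"dx":0,"dy":0,"dz":0,"fingers":0.2},{"ax":0,"ay":0,"az":0,"dx":0,"dy":0,"dz":0,"fingers":0.29},{"ax":0,"ay":0,"az":0,"dx":0,"dy":0,"dz":0,"fingers":0.29}]}';python3 -m pendant '{"motion":[{"ax":0,"ay":0,"az":0,"dx":0,"dy":0,"dz":-15,"fingers":0.29},{"ax":0,"ay":0,"az":0,"dx":0,"dy":0,"dz":-30,"fingers":0.29},{"ax":0,"ay":0,"az":0,"dx":0,"dy":0,"dz":-40,"fingers":0.29},{"ax":0,"ay":0,"az":0,"dx":0,"dy":0,"dz":-40,"fingers":0.29},{"ax":0,"ay":0,"az":0,"dx":0,"dy":0,"dz":-25,"fingers":0.29},{"ax":0,"ay":0,"az":0,"dx":0,"dy":0,"dz":0,"fingers":1}]}'; python3 -c "
from h import *;state();togo(.59,-.1803,.27)"
```

```text
clock: 8.25
eef_pos: [0.5375, -0.421, 0.1089]
tool_rot: [-0.026, 1.0, -0.001, 0.002]
force: [0.1, 0.5, 8.1]
grip_width: 0.643
grip_force: 5.7
clock: 8.85
eef_pos: [0.5377, -0.4214, 0.2622]
tool_rot: [-0.026, 1.0, -0.003, 0.003]
force: [0.6, -0.4, 0.7]
grip_width: 0.795
grip_force: 0.0
{'clock': 8.85, 'qpos': [-0.7674, 0.3672, 1.5056, 0.0, 1.2594, -2.3911], 'eef_pos': [0.5377, -0.4214, 0.2622], 'tool_rot': [-0.0264, 0.9996, -0.0034, 0.0033], 'force': [0.6319, -0.4091, 0.6867], 'grip_force': 0.0, 'grip_width': 0.7953}
[[-0.999, -0.053, 0.007], [-0.053, 0.999, -0.007], [-0.007, -0.007, -1.0]]
to go tool mm [-65. 238.  -9.] yaw tool x -177.0
```

```bash
python3 -m pendant '{"motion":[{"ax":0,"ay":0,"az":0,"dx":-10,"dy":35,"dz":0,"fingers":0.1},{"ax":0,"ay":0,"az":0,"dx":-11,"dy":40,"dz":0,"fingers":0.1},{"ax":0,"ay":0,"az":0,"dx":-11,"dy":41,"dz":0,"fingers":0.1},{"ax":0,"ay":0,"az":0,"dx":-11,"dy":41,"dz":0,"fingers":0.1},{"ax":0,"ay":0,"az":0,"dx":-11,"dy":41,"dz":0,"fingers":0.1},{"ax":0,"ay":0,"az":0,"dx":-11,"dy":40,"dz":0,"fingers":0.1},{"ax":0,"ay":0,"az":0,"dx":0,"dy":0,"dz":0,"fingers":0.1},{"ax":0,"ay":0,"az":0,"dx":0,"dy":0,"dz":0,"fingers":0.1}]}'; python3 -c "
from h import *;a=snap('top','t3.png');b=snap('side','s3.png');state();togo(.59,-.1803,.195)
c=np.hstack([a[130:280,380:530],b[60:210,225:375]]);cv2.imwrite('pics/c3.png',cv2.resize(c,None,fx=2.6,fy=2.6,interpolation=cv2.INTER_CUBIC))
p=robot.observe()['eef_pos']
for d in (0,.06,.067,.073,.079): q=[p[0],p[1],p[2]-d]; u=proj('side',q); print(d,u.round(1),((u-[225,60])*2.6+[390,0]).round())"
```

```text
clock: 9.65
eef_pos: [0.5875, -0.1774, 0.2543]
tool_rot: [-0.028, 1.0, 0.0, -0.002]
force: [-0.0, -0.5, -0.0]
grip_width: 0.551
grip_force: 0.0
{'clock': 9.75, 'qpos': [-0.4101, 0.2401, 1.681, -0.0006, 1.2223, -2.0331], 'eef_pos': [0.5877, -0.1793, 0.2549], 'tool_rot': [-0.0262, 0.9997, 0.0001, -0.001], 'force': [0.0099, 0.8889, 0.52], 'grip_force': 0.0, 'grip_width': 0.5482}
[[-0.999, -0.052, -0.002], [-0.052, 0.999, 0.0], [0.002, 0.0, -1.0]]
to go tool mm [-2.4 -1.1 59.9] yaw tool x -177.0
0 [291.4 134.8] [563. 195.]
0.06 [292.5 152.8] [566. 241.]
0.067 [292.7 154.8] [566. 247.]
0.073 [292.8 156.5] [566. 251.]
0.079 [292.9 158.2] [566. 255.]
```

View pics/c3.png

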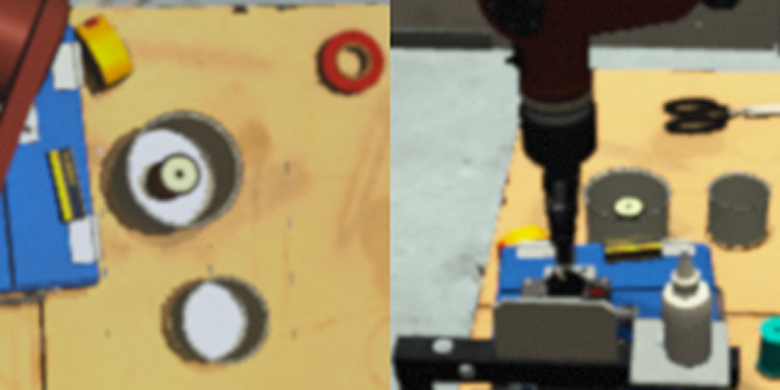

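The spool stands upright inside the larger pot, its top at (180,174) in the left half of the crop. The fingertips can't be told apart from the dark lock at (566,250), so I'll find the dial by touch, staying above the case top.

```bash
python3 -m pendant '{"motion":[{"ax":0,"ay":0,"az":0,"dx":-2.4,"dy":-1,"dz":0,"fingers":1},{"ax":0,"ay":0,"az":0,"dx":0,"dy":0,"dz":0,"fingers":1},{"ax":0,"ay":0,"az":0,"dx":0,"dy":0,"dz":0,"fingers":1},{"ax":0,"ay":0,"az":0,"dx":0,"dy":0,"dz":20,"fingers":1},{"ax":0,"ay":0,"az":0,"dx":0,"dy":0,"dz":20,"fingers":1},{"ax":0,"ay":0,"az":0,"dx":0,"dy":0,"dz":12,"fingers":1},{"ax":0,"ay":0,"az":0,"dx":0,"dy":0,"dz":0,"fingers":1}]}';python3 -m pendant '{"motion":[{"ax":0,"ay":0,"az":0,"dx":0,"dy":0,"dz":0,"fingers":0.5},{"ax":0,"ay":0,"az":0,"dx":0,"dy":0,"dz":0,"fingers":0.3},{"ax":0,"ay":0,"az":0,"dx":0,"dy":0,"dz":0,"fingers":0.0},{"ax":0,"ay":0,"az":0,"dx":0,"dy":0,"dz":0,"fingers":-0.1},{"ax":0,"ay":0,"az":0,"dx":0,"dy":0,"dz":0,"fingers":-0.1},{"ax":0,"ay":0,"az":0,"dx":0,"dy":0,"dz":0,"fingers":-0.1}]}'
```

```text
clock: 10.45
eef_pos: [0.5892, -0.1794, 0.2013]
tool_rot: [-0.026, 1.0, 0.001, -0.002]
force: [-0.6, 0.5, 0.5]
grip_width: 0.998
grip_force: 0.0
clock: 11.05
eef_pos: [0.5916, -0.1802, 0.2059]
tool_rot: [-0.026, 1.0, -0.001, 0.001]
force: [-0.5, -0.3, 5.6]
grip_width: 0.47
grip_force: 60.0
```

```bash
python3 -m pendant '{"motion":[{"ax":0,"ay":0,"az":0,"dx":0,"dy":0,"dz":0,"fingers":0.35},{"ax":0,"ay":0,"az":0,"dx":0,"dy":0,"dz":0,"fingers":0.35},{"ax":0,"ay":0,"az":0,"dx":0,"dy":0,"dz":2.5,"fingers":0.35},{"ax":0,"ay":0,"az":0,"dx":0,"dy":0,"dz":2.5,"fingers":0.35},{"ax":0,"ay":0,"az":0,"dx":0,"dy":0,"dz":0,"fingers":0.35}]}';python3 -m pendant '{"motion":[{"ax":0,"ay":0,"az":0,"dx":0,"dy":0,"dz":0,"fingers":0.1},{"ax":0,"ay":0,"az":0,"dx":0,"dy":0,"dz":0,"fingers":0},{"ax":0,"ay":0,"az":0,"dx":0,"dy":0,"dz":0,"fingers":-0.1},{"ax":0,"ay":0,"az":0,"dx":0,"dy":0,"dz":0,"fingers":-0.1},{"ax":0,"ay":0,"az":0,"dx":0,"dy":0,"dz":0,"fingers":-0.1}]}'
```

```text
clock: 11.55
eef_pos: [0.5903, -0.1795, 0.1979]
tool_rot: [-0.026, 1.0, 0.0, -0.001]
force: [0.4, 1.0, 0.3]
grip_width: 0.678
grip_force: 0.0
clock: 12.05
eef_pos: [0.5908, -0.18, 0.1991]
tool_rot: [-0.026, 1.0, -0.0, 0.0]
force: [-1.4, -1.6, 1.1]
grip_width: 0.484
grip_force: 60.7
```

The width of 0.484 matches the 44 mm dial. I'll turn it clockwise, one click at a time.

```bash
python3 -m pendant '{"motion":[{"ax":0,"ay":0,"az":7.5,"dx":0,"dy":0,"dz":0,"fingers":-0.1},{"ax":0,"ay":0,"az":7.5,"dx":0,"dy":0,"dz":0,"fingers":-0.1},{"ax":0,"ay":0,"az":7.5,"dx":0,"dy":0,"dz":0,"fingers":-0.1},{"ax":0,"ay":0,"az":7.5,"dx":0,"dy":0,"dz":0,"fingers":-0.1},{"ax":0,"ay":0,"az":0,"dx":0,"dy":0,"dz":0,"fingers":-0.1},{"ax":0,"ay":0,"az":0,"dx":0,"dy":0,"dz":0,"fingers":-0.1}]}'; python3 -m pendant '{"motion":[{"ax":0,"ay":0,"az":7.5,"dx":0,"dy":0,"dz":0,"fingers":-0.1},{"ax":0,"ay":0,"az":7.5,"dx":0,"dy":0,"dz":0,"fingers":-0.1},{"ax":0,"ay":0,"az":7.5,"dx":0,"dy":0,"dz":0,"fingers":-0.1},{"ax":0,"ay":0,"az":7.5,"dx":0,"dy":0,"dz":0,"fingers":-0.1},{"ax":0,"ay":0,"az":0,"dx":0,"dy":0,"dz":0,"fingers":-0.1},{"ax":0,"ay":0,"az":0,"dx":0,"dy":0,"dz":0,"fingers":-0.1}]}';python3 -c "
from h import *;state();togo(.59,-.1803,.195);print(robot.observe()['wrist_torque'])"
```

```text
clock: 12.65
eef_pos: [0.5907, -0.1793, 0.1991]
tool_rot: [0.232, 0.973, 0.0, -0.0]
force: [-1.7, 0.9, 3.5]
grip_width: 0.486
grip_force: 61.0
clock: 13.25
eef_pos: [0.5911, -0.1793, 0.1991]
tool_rot: [0.475, 0.88, 0.001, 0.0]
force: [-0.1, 2.5, 1.0]
grip_width: 0.485
grip_force: 61.0
{'clock': 13.25, 'qpos': [-0.4085, 0.3069, 1.7113, 0.0012, 1.123, -0.989], 'eef_pos': [0.5911, -0.1793, 0.1991], 'tool_rot': [0.4754, 0.8798, 0.0005, 0.0001], 'force': [-0.1005, 2.5258, 0.9689], 'grip_force': 60.9961, 'grip_width': 0.4851}
[[-0.548, 0.836, 0.001], [0.836, 0.548, 0.001], [0.0, 0.001, -1.0]]
to go tool mm [-0.3 -1.4  4.1] yaw tool x 123.2
[ 0.4762821  -0.06578827 -0.02951092]
```

```bash
python3 -m pendant '{"motion":[{"ax":0,"ay":0,"az":7.5,"dx":0,"dy":0,"dz":0,"fingers":-0.1},{"ax":0,"ay":0,"az":7.5,"dx":0,"dy":0,"dz":0,"fingers":-0.1},{"ax":0,"ay":0,"az":7.5,"dx":0,"dy":0,"dz":0,"fingers":-0.1},{"ax":0,"ay":0,"az":7.5,"dx":0,"dy":0,"dz":0,"fingers":-0.1},{"ax":0,"ay":0,"az":0,"dx":0,"dy":0,"dz":0,"fingers":-0.1},{"ax":0,"ay":0,"az":0,"dx":0,"dy":0,"dz":0,"fingers":-0.1}]}'; python3 -m pendant '{"motion":[{"ax":0,"ay":0,"az":7.5,"dx":0,"dy":0,"dz":0,"fingers":-0.1},{"ax":0,"ay":0,"az":7.5,"dx":0,"dy":0,"dz":0,"fingers":-0.1},{"ax":0,"ay":0,"az":7.5,"dx":0,"dy":0,"dz":0,"fingers":-0.1},{"ax":0,"ay":0,"az":7.5,"dx":0,"dy":0,"dz":0,"fingers":-0.1},{"ax":0,"ay":0,"az":0,"dx":0,"dy":0,"dz":0,"fingers":-0.1},{"ax":0,"ay":0,"az":0,"dx":0,"dy":0,"dz":0,"fingers":-0.1}]}'; python3 -m pendant '{"motion":[{"ax":0,"ay":0,"az":0,"dx":0,"dy":0,"dz":0,"fingers":0.5},{"ax":0,"ay":0,"az":0,"dx":0,"dy":0,"dz":0,"fingers":1},{"ax":0,"ay":0,"az":0,"dx":0,"dy":0,"dz":0,"fingers":1},{"ax":0,"ay":0,"az":0,"dx":0,"dy":0,"dz":0,"fingers":1},{"ax":0,"ay":0,"az":0,"dx":0,"dy":0,"dz":-30,"fingers":1},{"ax":0,"ay":0,"az":0,"dx":0,"dy":0,"dz":-45,"fingers":1},{"ax":0,"ay":0,"az":0,"dx":0,"dy":0,"dz":0,"fingers":1}]}';python3 -c "
from h import *;state();togo(.524,-.1838,.27)"
```

```text
clock: 13.85
eef_pos: [0.5912, -0.1799, 0.1991]
tool_rot: [0.687, 0.727, 0.0, 0.001]
force: [1.3, 1.2, 0.8]
grip_width: 0.485
grip_force: 60.9
clock: 14.45
eef_pos: [0.5915, -0.1802, 0.1991]
tool_rot: [0.851, 0.524, 0.001, 0.001]
force: [4.3, 0.2, -1.1]
grip_width: 0.483
grip_force: 60.9
clock: 15.15
eef_pos: [0.5942, -0.1812, 0.2819]
tool_rot: [0.852, 0.523, 0.004, 0.006]
force: [1.0, -0.2, 0.8]
grip_width: 1.005
grip_force: 0.0
{'clock': 15.15, 'qpos': [-0.4088, 0.2213, 1.6507, -0.0002, 1.2562, 0.0615], 'eef_pos': [0.5942, -0.1812, 0.2819], 'tool_rot': [0.8524, 0.5229, 0.0038, 0.0056], 'force': [0.9788, -0.1607, 0.7642], 'grip_force': 0.0, 'grip_width': 1.005}
[[0.453, 0.891, 0.012], [0.891, -0.453, -0.006], [0.001, 0.013, -1.0]]
to go tool mm [-34.1 -61.5  11. ] yaw tool x 63.1
```

```bash
python3 -m pendant '{"motion":[{"ax":0,"ay":0,"az":7.5,"dx":0,"dy":0,"dz":0,"fingers":1},{"ax":0,"ay":0,"az":7.5,"dx":0,"dy":0,"dz":0,"fingers":1},{"ax":0,"ay":0,"az":7.5,"dx":0,"dy":0,"dz":0,"fingers":1},{"ax":0,"ay":0,"az":7.5,"dx":0,"dy":0,"dz":0,"fingers":1},{"ax":0,"ay":0,"az":7.5,"dx":0,"dy":0,"dz":0,"fingers":1},{"ax":0,"ay":0,"az":7.5,"dx":0,"dy":0,"dz":0,"fingers":1},{"ax":0,"ay":0,"az":7.5,"dx":0,"dy":0,"dz":0,"fingers":1},{"ax":0,"ay":0,"az":7.5,"dx":0,"dy":0,"dz":0,"fingers":1}]}'; python3 -m pendant '{"motion":[{"ax":0,"ay":0,"az":0,"dx":-35,"dy":0,"dz":0,"fingers":1},{"ax":0,"ay":0,"az":0,"dx":-35,"dy":0,"dz":0,"fingers":1},{"ax":0,"ay":0,"az":0,"dx":0,"dy":0,"dz":0,"fingers":1},{"ax":0,"ay":0,"az":0,"dx":0,"dy":0,"dz":0,"fingers":1}]}';python3 -c "
from h import *;state();togo(.522,-.1838,.145)
a=snap('top','t4.png');b=snap('side','s4.png')
c=np.hstack([a[130:250,310:430],b[120:240,240:360]]);cv2.imwrite('pics/c4.png',cv2.resize(c,None,fx=3.3,fy=3.3,interpolation=cv2.INTER_CUBIC))"
```

```text
clock: 15.95
eef_pos: [0.5905, -0.1797, 0.2736]
tool_rot: [1.0, 0.024, -0.0, -0.0]
force: [-0.1, 0.9, -0.5]
grip_width: 1.002
grip_force: 0.0
clock: 16.35
eef_pos: [0.5204, -0.1834, 0.2738]
tool_rot: [1.0, 0.026, 0.0, 0.0]
force: [0.7, -0.6, -0.1]
grip_width: 1.0
grip_force: 0.0
{'clock': 16.35, 'qpos': [-0.4661, 0.0897, 1.816, 0.0001, 1.2355, 1.0524], 'eef_pos': [0.5204, -0.1834, 0.2738], 'tool_rot': [0.9997, 0.0261, 0.0002, 0.0], 'force': [0.6631, -0.5639, -0.1359], 'grip_force': 0.0, 'grip_width': 1.0001}
[[0.999, 0.052, 0.0], [0.052, -0.999, -0.0], [0.0, 0.0, -1.0]]
to go tool mm [  1.5   0.4 128.8] yaw tool x 3.0
```

View pics/c4.png

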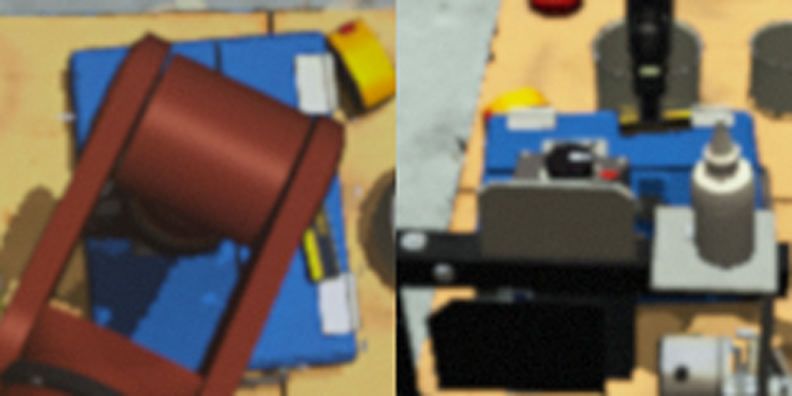

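In the side view the dial is at (572,160) and its pointer reaches right to (592,155), towards the red mark at (610,173). It looks on the mark, and the pull will prove it. I'll grip the knob now.

```bash
python3 -m pendant '{"motion":[{"ax":0,"ay":0,"az":0,"dx":1,"dy":0.4,"dz":40,"fingers":1},{"ax":0,"ay":0,"az":0,"dx":0,"dy":0,"dz":40,"fingers":1},{"ax":0,"ay":0,"az":0,"dx":0,"dy":0,"dz":30,"fingers":1},{"ax":0,"ay":0,"az":0,"dx":0,"dy":0,"dz":12,"fingers":1},{"ax":0,"ay":0,"az":0,"dx":0,"dy":0,"dz":4,"fingers":1},{"ax":0,"ay":0,"az":0,"dx":0,"dy":0,"dz":0,"fingers":0.2}]}' && python3 -m pendant '{"motion":[{"ax":0,"ay":0,"az":0,"dx":0,"dy":0,"dz":0,"fingers":-0.2},{"ax":0,"ay":0,"az":0,"dx":0,"dy":0,"dz":0,"fingers":-0.4},{"ax":0,"ay":0,"az":0,"dx":0,"dy":0,"dz":0,"fingers":-0.7},{"ax":0,"ay":0,"az":0,"dx":0,"dy":0,"dz":0,"fingers":-1},{"ax":0,"ay":0,"az":0,"dx":0,"dy":0,"dz":0,"fingers":-1},{"ax":0,"ay":0,"az":0,"dx":0,"dy":0,"dz":0,"fingers":-1}]}'
```

```text
clock: 17.05
eef_pos: [0.523, -0.1841, 0.1486]
tool_rot: [1.0, 0.027, 0.001, 0.0]
force: [0.0, 0.1, -0.1]
grip_width: 0.853
grip_force: 0.0
clock: 17.65
eef_pos: [0.5225, -0.1841, 0.149]
tool_rot: [1.0, 0.026, 0.001, 0.0]
force: [-1.0, 0.7, 5.3]
grip_width: 0.233
grip_force: 58.7
```

```bash
python3 -m pendant '{"motion":[{"ax":0,"ay":0,"az":0,"dx":-2,"dy":0,"dz":0,"fingers":-1},{"ax":0,"ay":0,"az":0,"dx":-2,"dy":0,"dz":0,"fingers":-1},{"ax":0,"ay":0,"az":0,"dx":0,"dy":0,"dz":0,"fingers":-1}]}' 
```

```text
clock: 17.95
eef_pos: [0.5188, -0.1842, 0.1487]
tool_rot: [1.0, 0.026, 0.001, 0.0]
force: [2.3, 1.3, 5.2]
grip_width: 0.232
grip_force: 58.8
```

```bash
python3 -m pendant '{"motion":[{"ax":0,"ay":0,"az":0,"dx":-5,"dy":0,"dz":0,"fingers":-1},{"ax":0,"ay":0,"az":0,"dx":-7,"dy":0,"dz":0,"fingers":-1},{"ax":0,"ay":0,"az":0,"dx":-7,"dy":0,"dz":0,"fingers":-1},{"ax":0,"ay":0,"az":0,"dx":-6,"dy":0,"dz":0,"fingers":-1},{"ax":0,"ay":0,"az":0,"dx":-2,"dy":0,"dz":0,"fingers":-1},{"ax":0,"ay":0,"az":0,"dx":-1,"dy":0,"dz":0,"fingers":-1},{"ax":0,"ay":0,"az":0,"dx":0,"dy":0,"dz":0,"fingers":-1}]}'; python3 -m pendant '{"motion":[{"ax":0,"ay":0,"az":0,"dx":-1,"dy":0,"dz":0,"fingers":-1},{"ax":0,"ay":0,"az":0,"dx":-1,"dy":0,"dz":0,"fingers":-1},{"ax":0,"ay":0,"az":0,"dx":0,"dy":0,"dz":0,"fingers":-1}]}' 
```

```text
clock: 18.65
eef_pos: [0.4895, -0.1855, 0.1478]
tool_rot: [1.0, 0.026, -0.0, -0.0]
force: [0.8, 1.0, 4.6]
grip_width: 0.233
grip_force: 58.8
clock: 18.95
eef_pos: [0.4884, -0.1857, 0.148]
tool_rot: [1.0, 0.026, 0.001, 0.0]
force: [4.3, 1.6, 2.4]
grip_width: 0.232
grip_force: 58.7
```

```bash
python3 -m pendant '{"motion":[{"ax":0,"ay":0,"az":0,"dx":-1,"dy":0,"dz":0,"fingers":-1},{"ax":0,"ay":0,"az":0,"dx":0,"dy":0,"dz":0,"fingers":-1},{"ax":0,"ay":0,"az":0,"dx":0,"dy":0,"dz":0,"fingers":-1}]}'; python3 -m pendant '{"motion":[{"ax":0,"ay":0,"az":0,"dx":-1,"dy":0,"dz":0,"fingers":-1},{"ax":0,"ay":0,"az":0,"dx":-0.5,"dy":0,"dz":0,"fingers":-1},{"ax":0,"ay":0,"az":0,"dx":0,"dy":0,"dz":0,"fingers":-1}]}' 
```

```text
clock: 19.25
eef_pos: [0.4882, -0.1858, 0.1483]
tool_rot: [1.0, 0.026, 0.002, 0.0]
force: [6.8, 2.1, 1.7]
grip_width: 0.23
grip_force: 58.5
clock: 19.55
eef_pos: [0.4879, -0.186, 0.1487]
tool_rot: [1.0, 0.026, 0.003, 0.001]
force: [10.2, 1.6, 0.4]
grip_width: 0.236
grip_force: 58.5
```

```bash
python3 -m pendant '{"motion":[{"ax":0,"ay":0,"az":0,"dx":2,"dy":0,"dz":0,"fingers":-0.3},{"ax":0,"ay":0,"az":0,"dx":0,"dy":0,"dz":0,"fingers":0.5},{"ax":0,"ay":0,"az":0,"dx":0,"dy":0,"dz":0,"fingers":1},{"ax":0,"ay":0,"az":0,"dx":0,"dy":0,"dz":0,"fingers":1},{"ax":0,"ay":0,"az":0,"dx":0,"dy":0,"dz":-20,"fingers":1},{"ax":0,"ay":0,"az":0,"dx":0,"dy":0,"dz":-40,"fingers":1},{"ax":0,"ay":0,"az":0,"dx":0,"dy":0,"dz":-30,"fingers":1},{"ax":0,"ay":0,"az":0,"dx":0,"dy":0,"dz":0,"fingers":1}]}'; python3 -c "
from h import *;state();togo(.586,-.1805,.24)
b=snap('side','s5.png')
cv2.imwrite('pics/c5.png',cv2.resize(b[145:215,265:365],None,fx=6,fy=6,interpolation=cv2.INTER_CUBIC))"
```

```text
clock: 20.35
eef_pos: [0.4898, -0.187, 0.243]
tool_rot: [1.0, 0.026, 0.004, 0.002]
force: [0.3, -0.4, 1.0]
grip_width: 1.002
grip_force: 0.0
{'clock': 20.35, 'qpos': [-0.4986, 0.0602, 1.9094, -0.0004, 1.1628, 1.0198], 'eef_pos': [0.4898, -0.187, 0.243], 'tool_rot': [0.9996, 0.0263, 0.0039, 0.0025], 'force': [0.2733, -0.4248, 1.0139], 'grip_force': 0.0, 'grip_width': 1.002}
[[0.999, 0.053, 0.008], [0.053, -0.999, -0.005], [0.008, 0.005, -1.0]]
to go tool mm [96.4 -1.5  3.8] yaw tool x 3.0
```

View pics/c5.png

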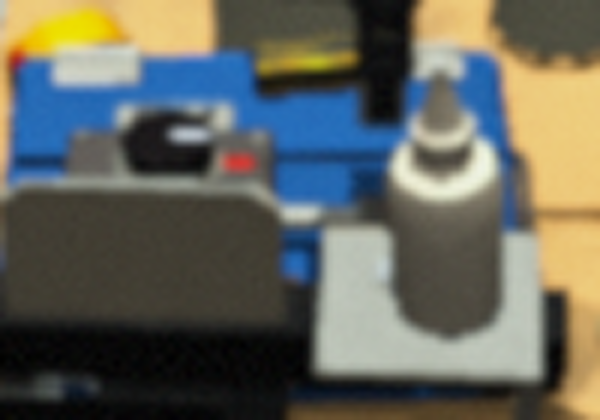

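The pointer at (190,133) points at the red mark at (238,162), and the bar is drawn out, visible around (320,213). Now for the grip on the case.

```bash
python3 -m pendant '{"motion":[{"ax":0,"ay":0,"az":0,"dx":24,"dy":-0.5,"dz":0,"fingers":1},{"ax":0,"ay":0,"az":0,"dx":48,"dy":-0.5,"dz":0,"fingers":1},{"ax":0,"ay":0,"az":0,"dx":24,"dy":-0.5,"dz":0,"fingers":1},{"ax":0,"ay":0,"az":0,"dx":0,"dy":0,"dz":0,"fingers":1},{"ax":0,"ay":0,"az":0,"dx":0,"dy":0,"dz":0,"fingers":1}]}'; python3 -c "
from h import *;state();togo(.586,-.1805,.151)"
```

```text
clock: 20.9
eef_pos: [0.582, -0.1785, 0.2355]
tool_rot: [1.0, 0.027, -0.002, -0.001]
force: [-0.1, 0.4, -0.9]
grip_width: 1.0
grip_force: 0.0
{'clock': 20.9, 'qpos': [-0.4126, 0.2503, 1.7074, -0.0005, 1.1889, 1.1051], 'eef_pos': [0.582, -0.1785, 0.2355], 'tool_rot': [0.9996, 0.0266, -0.0024, -0.0008], 'force': [-0.0846, 0.4066, -0.8551], 'grip_force': 0.0, 'grip_width': 1.0003}
[[0.999, 0.053, -0.005], [0.053, -0.999, 0.002], [-0.005, -0.002, -1.0]]
to go tool mm [ 4.3  2.4 84.5] yaw tool x 3.1
```

```bash
python3 -m pendant '{"motion":[{"ax":0,"ay":0,"az":0,"dx":3,"dy":1.5,"dz":20,"fingers":1},{"ax":0,"ay":0,"az":0,"dx":0,"dy":0,"dz":30,"fingers":1},{"ax":0,"ay":0,"az":0,"dx":0,"dy":0,"dz":20,"fingers":1},{"ax":0,"ay":0,"az":0,"dx":0,"dy":0,"dz":10,"fingers":1},{"ax":0,"ay":0,"az":0,"dx":0,"dy":0,"dz":2,"fingers":1},{"ax":0,"ay":0,"az":0,"dx":0,"dy":0,"dz":0,"fingers":1},{"ax":0,"ay":0,"az":0,"dx":0,"dy":0,"dz":0,"fingers":1}]}'
```

```text
clock: 21.6
eef_pos: [0.587, -0.1808, 0.1574]
tool_rot: [1.0, 0.026, 0.001, 0.001]
force: [0.5, 0.5, 0.6]
grip_width: 0.999
grip_force: 0.0
```

```bash
python3 -m pendant '{"motion":[{"ax":0,"ay":0,"az":0,"dx":0,"dy":0,"dz":3,"fingers":0.8},{"ax":0,"ay":0,"az":0,"dx":0,"dy":0,"dz":0,"fingers":0.5},{"ax":0,"ay":0,"az":0,"dx":0,"dy":0,"dz":0,"fingers":0.3},{"ax":0,"ay":0,"az":0,"dx":0,"dy":0,"dz":0,"fingers":0},{"ax":0,"ay":0,"az":0,"dx":0,"dy":0,"dz":0,"fingers":-1},{"ax":0,"ay":0,"az":0,"dx":0,"dy":0,"dz":0,"fingers":-1}]}'; python3 -m pendant '{"motion":[{"ax":0,"ay":0,"az":0,"dx":0,"dy":0,"dz":-1,"fingers":-1},{"ax":0,"ay":0,"az":0,"dx":0,"dy":0,"dz":-1,"fingers":-1},{"ax":0,"ay":0,"az":0,"dx":0,"dy":0,"dz":-1,"fingers":-1},{"ax":0,"ay":0,"az":0,"dx":0,"dy":0,"dz":-2,"fingers":-1},{"ax":0,"ay":0,"az":0,"dx":0,"dy":0,"dz":0,"fingers":-1}]}'
```

```text
clock: 22.2
eef_pos: [0.5869, -0.1809, 0.1538]
tool_rot: [1.0, 0.026, 0.001, 0.001]
force: [-0.2, -1.7, 3.2]
grip_width: 0.63
grip_force: 64.7
clock: 22.7
eef_pos: [0.5864, -0.1795, 0.1565]
tool_rot: [1.0, 0.026, 0.0, -0.001]
force: [5.1, -0.3, -6.8]
grip_width: 0.625
grip_force: 64.4
```

```bash
python3 -m pendant '{"motion":[{"ax":0,"ay":0,"az":0,"dx":0,"dy":0,"dz":-3,"fingers":-1},{"ax":0,"ay":0,"az":0,"dx":0,"dy":0,"dz":-4,"fingers":-1},{"ax":0,"ay":0,"az":0,"dx":0,"dy":0,"dz":-4,"fingers":-1},{"ax":0,"ay":0,"az":0,"dx":0,"dy":0,"dz":0,"fingers":-1}]}'; python3 -m pendant '{"motion":[{"ax":0,"ay":0,"az":0,"dx":0,"dy":0,"dz":-5,"fingers":-1},{"ax":0,"ay":0,"az":0,"dx":0,"dy":0,"dz":-5,"fingers":-1},{"ax":0,"ay":0,"az":0,"dx":0,"dy":0,"dz":-5,"fingers":-1},{"ax":0,"ay":0,"az":0,"dx":0,"dy":0,"dz":-5,"fingers":-1},{"ax":0,"ay":0,"az":0,"dx":0,"dy":0,"dz":0,"fingers":-1}]}'
```

```text
clock: 23.1
eef_pos: [0.5863, -0.1792, 0.1679]
tool_rot: [1.0, 0.026, 0.0, -0.001]
force: [3.9, 1.0, -5.6]
grip_width: 0.626
grip_force: 64.9
clock: 23.6
eef_pos: [0.5856, -0.1803, 0.1889]
tool_rot: [1.0, 0.026, -0.001, -0.0]
force: [0.4, 0.0, -5.9]
grip_width: 0.629
grip_force: 65.5
```

Free of the staple and carrying about 6 N. I'll lift on to more than 12 cm.

```bash
python3 -m pendant '{"motion":[{"ax":0,"ay":0,"az":0,"dx":0,"dy":0,"dz":-15,"fingers":-1},{"ax":0,"ay":0,"az":0,"dx":0,"dy":0,"dz":-25,"fingers":-1},{"ax":0,"ay":0,"az":0,"dx":0,"dy":0,"dz":-25,"fingers":-1},{"ax":0,"ay":0,"az":0,"dx":0,"dy":0,"dz":-25,"fingers":-1},{"ax":0,"ay":0,"az":0,"dx":0,"dy":0,"dz":-20,"fingers":-1},{"ax":0,"ay":0,"az":0,"dx":0,"dy":0,"dz":-10,"fingers":-1},{"ax":0,"ay":0,"az":0,"dx":0,"dy":0,"dz":0,"fingers":-1},{"ax":0,"ay":0,"az":0,"dx":0,"dy":0,"dz":0,"fingers":-1}]}'; python3 -m pendant '{"motion":[{"ax":0,"ay":0,"az":0,"dx":0,"dy":0,"dz":0,"fingers":-1},{"ax":0,"ay":0,"az":0,"dx":0,"dy":0,"dz":0,"fingers":-1},{"ax":0,"ay":0,"az":0,"dx":0,"dy":0,"dz":0,"fingers":-1}]}'; python3 -c "
from h import *;state();print(robot.observe()['wrist_torque'])
a=snap('top','t6.png');b=snap('side','s6.png')
c=np.hstack([a[130:280,380:530],b[60:210,235:385]]);cv2.imwrite('pics/c6.png',cv2.resize(c,None,fx=2.6,fy=2.6,interpolation=cv2.INTER_CUBIC))"
```

```text
clock: 24.4
eef_pos: [0.5857, -0.1802, 0.3082]
tool_rot: [1.0, 0.026, -0.001, -0.0]
force: [-0.2, 0.2, -6.0]
grip_width: 0.625
grip_force: 65.5
clock: 24.7
eef_pos: [0.5859, -0.1802, 0.3076]
tool_rot: [1.0, 0.026, -0.001, -0.0]
force: [0.3, -0.1, -6.8]
grip_width: 0.626
grip_force: 65.5
{'clock': 24.7, 'qpos': [-0.4128, 0.1898, 1.6383, -0.0, 1.3158, 1.1054], 'eef_pos': [0.5859, -0.1802, 0.3076], 'tool_rot': [0.9997, 0.0263, -0.001, -0.0005], 'force': [0.2801, -0.1177, -6.7511], 'grip_force': 65.5138, 'grip_width': 0.626}
[[0.999, 0.053, -0.002], [0.053, -0.999, 0.001], [-0.002, -0.001, -1.0]]
[ 0.01947416 -0.11000363 -0.0278939 ]
```

View pics/c6.png

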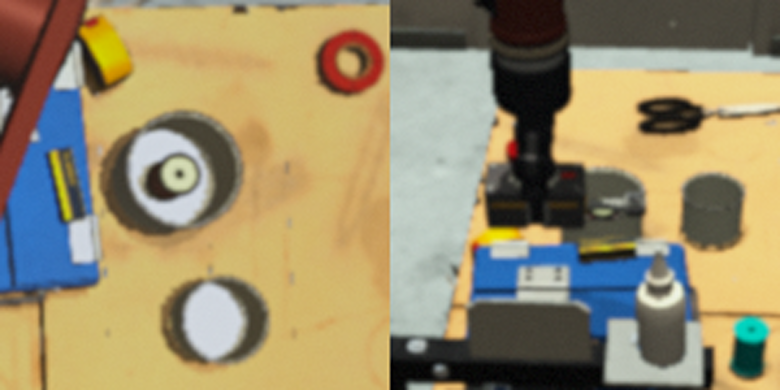

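The lock hangs level at (535,195) with its bar out towards (625,200), 154 mm above where it was gripped. The spool is still in the pot at (180,174). I'm handing in.

```bash
python3 -c "
from plant import robot;print(robot.close_job())"
```

```text
the job is handed in; nothing more can be done
None
```

The job is handed in at about 25 s: the red spool stands upright in the larger pot, and the padlock, dial on its mark and bar fully drawn, is held level and still about 15 cm above the hasp; the hand-in returned no verdict.

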